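Snap the lid of the corn box shut all round

ROBOT

A 6-joint arm with a two-finger parallel gripper is mounted at the origin on the work surface. World frame = base frame: x ahead of the robot, y to its left, z up, the work surface at z = 0. Lengths are in mm, angles in rad, forces in N, time in s.
With the tool pointing down it reaches from about 400 to 925 mm from the base axis. Payload 3.4 kg.
Tool frame: the origin (TCP) lies at the very end of the fingers, on their centre line; the grasp point (between the pads) lies 19 mm behind it (arm.grasp_offset is the distance from the TCP to the grasp point, in mm); z points along the fingers, y is the line along which they close (so a half turn about z gives the same grasp; the last joint's range is limited). The gripper opens to 85 mm and grips with 20 to 120 N. Pads are 22 mm wide; open, the fingers measure 114 mm over their backs; the gripper's body (76 mm by 85 mm) begins 54 mm behind the grasp point. The pads swing forward as they close: fully open they stand 13 mm farther back than shut.
Start: joints at [1.206, 0.307, 1.506, -0, 1.328, -0.073], TCP at [164.887, 550.857, 231.305] pointing down, gripper open.
Joint ranges: [-3.12, 3.12], [-1.05, 2.28], [0.14, 2.33], [-1.42, 4.57], [0.1, 2.73], [-2.68, 2.68]. Speed limits (rad/s): [2.57, 2.57, 3.14, 3.14, 3.14, 3.14].

INTERFACE

Orientations are given as a unit quaternion [x, y, z, w].
In Python, from station import telemetry, get_image, order, arm gives the robot as it stands.
- The arm moves only by the tool move_arm, never from a script. Its argument "rows" is a list of rows, each an object of numbers: "x", "y", "z": the shift along the world's x, y, z in mm; "ax", "ay", "az": the turn, a rotation vector about the world's x, y, z in degrees; "fingers": the closure in counts, from 0 (fully open) to 255 (shut). A call has exactly 8 rows; each row is the pose to reach, as a shift and turn from the pose commanded when the call began; what a row does not reach only later rows make up. A row lasts 1/10 s, in which the tool goes at most 50 mm and 8.59 degrees, less where a joint would pass 70% of its speed; a pose out of reach is approached as far as the arm can. A call with a gripper value outside its range is refused whole. The fingers move at their own pace and stop on an object; "squeeze" is the grip in N (left out, the last holds). Time passes only in rows, so rows that repeat a pose let the fingers close, or fill a call up. It gives the time, the measured TCP pose, the force, the opening and the grip force at its end, in the units of the state.
- telemetry.state(): the state, without advancing time (a new reading comes with each control period).
- get_image(name): name is "scene" or "top" or "wrist"; returns a dict with "image" (400x640x3 uint8, red, green, blue), "z_map" (400x640 float32, mm along the optical axis (not along the pixel's ray), 0 where there is no reading), "intrinsics" (3x3 intrinsics, pixels), "extrinsics" (4x4, takes a point from world to camera coordinates); the wrist camera has in their place "mount" (4x4, takes a point from camera to tool coordinates, whose origin is the TCP and whose axes are the flange's). Camera axes: x right, y up, looking along -z (the intrinsics and any distortion apply to the point x, -y, -z); pixel columns grow to the right and rows downward; lengths in mm; the calibration is good to about 2 mm. A picture is of the moment at which its call begins: read the wrist's pose just before it.
- order.close_job(): hands the job in; it is judged then, once.
The state is a dict: "clock": time; "qpos": joint angles; "joint_vel": joint speeds; "joint_efforts": joint torques, N m; "tcp_pos": TCP position; "tcp_rot": TCP orientation; "wrist_force": force on the tool from outside, world axes, zero at the start; "wrist_torque": the same for the moment, N m; "width": finger opening in mm; "gripper_force": force on a finger pad.
Only numpy, scipy, OpenCV 4.12 (cv2) and the standard library are available. Lean on these libraries where they do the work, as an engineer would, in place of code of your own. Each camera call takes 0.05 s, during which the arm holds its last target. There are 200 camera calls.

TASK

The lid of the corn box is only laid on: all four sides of its blue rim still stand up. Press the rim down with the fingertips, going round it, until every side has clicked fully shut, without lifting, tipping or shoving the box away and without disturbing the things around it.

Things in the scene. Friction and masses are not known exactly. Their poses are not given: they have to be found in the camera images.
- food_box: Clear food box of peeled corn cobs with a blue-rimmed lid, loose, 1.2 to 2 kg. Lid 172 mm along x, 242 mm along y; shut, its top is 98 mm above the underside. Origin: centre of the underside; z up, y the long way, front (-x) towards the robot at yaw 0. The clear middle of the lid (120 x 190 mm, top at 93 mm) already sits in the mouth; pressing it does nothing. Corner cuts part the rim into four sides.
- lid_front (a joint): Bend, rad, of the front (-x) side of the rim, 26 mm wide, about its inner edge (95 mm high, 60 mm from the box's centre): 0 sloping up outwards, outer edge 7 mm too high; 0.27 flat and clicked shut, against a hard stop. Firm at first; about 12 N (11 to 14) straight down at its press point snap it over a bead at about half travel and it stays down; let go earlier, it springs back.
- lid_back (a joint): The same for the back (+x) side; inner edge also 60 mm from the box's centre.
- lid_left (a joint): The same for the left (+y) short side; inner edge 95 mm from the box's centre.
- lid_right (a joint): The same for the right (-y) short side; inner edge 95 mm from the box's centre.
- press_front (a point): Where to press the front side: the middle of its length, on its top surface, 17 mm out from its inner edge and 9 mm in from its outer edge; moves with it and comes down 4.5 mm as the side shuts.
- press_back (a point): The same on the back side.
- press_left (a point): The same on the left short side.
- press_right (a point): The same on the right short side.
- pump_bottle: Bystander, loose: hand-gel bottle with a white pump, 55 mm across, 144 mm high. Origin: centre of the underside.
- salt_jar: Bystander, loose: salt jar with a red cap, 56 mm across, 85 mm high. Origin: centre of the underside.
- green_cob: Bystander, loose: corn cob in its green husk, 200 mm long, 52 mm thick, lying along its x. Origin: on the underside at its middle.
- butter_brush: Bystander, loose: butter brush, 190 mm long, lying flat along its x.

How it is judged:
By the outcome, as a careful person would: the job done as asked, in the order asked, and still so for the second after the job is handed in, with the robot touching nothing.
It also fails if it takes over 45 s, if anything falls off the work surface, if the arm or the gripper's body presses on something with over 40 N, if the wrist force passes 120 N, or if a joint passes its speed limit or range.

## Working session

There is one attempt and no reset: what is moved stays moved. The work goes in short steps, Python scripts to look and compute and a tool call to move; the robot and the scene stay as the last step left them, time stands still between calls to the robot, and variables do not carry over. Pictures are saved under pics/ and viewed, at most 10 in all, crops included, and the job is handed in when it is done.

Besides the shell and the picture viewer there is one more tool, called after "Call:" by a JSON object that holds its "fn" and its "kwargs". move_arm: Moves the arm, as the interface text tells. Its arguments: {"type":"object","properties":{"rows":{"type":"array","items":{"type":"object","properties":{"x":{"type":"number"},"y":{"type":"number"},"z":{"type":"number"},"ax":{"type":"number"},"ay":{"type":"number"},"az":{"type":"number"},"fingers":{"type":"number"}}}},"squeeze":{"type":"number"}},"required":["rows"]}

```bash
ls; mkdir -p pics; python3 - <<'E'
from station import telemetry,get_image,arm
import cv2,numpy as np
print(telemetry.state())
for n in ("top","scene"):
    d=get_image(n); cv2.imwrite(f"pics/{n}0.png",d["image"][...,::-1]); np.savez(f"{n}0.npz",**d); print(n,d["intrinsics"],d["extrinsics"],[k for k in d])
E
```

```text
pics
{'clock': 0.0, 'qpos': array([ 1.20647893e+00,  3.07580616e-01,  1.50767999e+00,  9.87603499e-06,
        1.32839984e+00, -7.34624078e-02]), 'joint_vel': array([ 8.45148029e-04, -1.52787831e-04,  1.95590046e-03,  3.36249326e-05,
       -1.62697775e-04,  6.56143540e-05]), 'joint_efforts': array([ 2.39655010e-04, -4.57561111e+01, -2.51911730e+01,  1.09589510e-04,
        1.34287230e-02, -4.30770459e-07]), 'tcp_pos': array([164.64226057, 550.1923065 , 230.37419122]), 'tcp_rot': array([ 1.44916524e-01,  9.89443345e-01, -1.00818398e-03, -2.29184237e-04]), 'wrist_force': array([ 0.32951528, -0.18647534, -0.32294194]), 'wrist_torque': array([ 0.01354178, -0.00086904, -0.03718201]), 'gripper_force': 0.0, 'width': 85.14549735219708}
top [[449.44253905   0.         320.6916186 ]
 [  0.         449.44253905 201.68743557]
 [  0.           0.           1.        ]] [[ 6.88506149e-03 -9.99526288e-01  2.99966068e-02  4.01000239e+01]
 [ 9.88681295e-01  1.13001217e-02  1.49604829e-01 -5.90410899e+02]
 [-1.49872924e-01  2.86270456e-02  9.88290746e-01 -9.46500269e+02]
 [ 0.00000000e+00  0.00000000e+00  0.00000000e+00  1.00000000e+00]] ['image', 'z_map', 'intrinsics', 'extrinsics']
scene [[399.94676817   0.         321.08942467]
 [  0.         399.94676817 199.84007663]
 [  0.           0.           1.        ]] [[-7.41357114e-01  6.70709706e-01  2.31974147e-02  4.00436776e+02]
 [-3.49876997e-01 -4.15764898e-01  8.39479384e-01  1.40039654e+02]
 [ 5.72691642e-01  6.14237772e-01  5.42896163e-01 -1.14695353e+03]
 [ 0.00000000e+00  0.00000000e+00  0.00000000e+00  1.00000000e+00]] ['image', 'z_map', 'intrinsics', 'extrinsics']
```

View pics/top0.png

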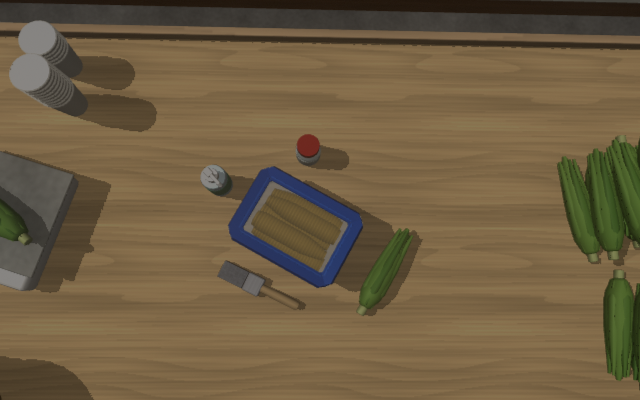

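View pics/scene0.png

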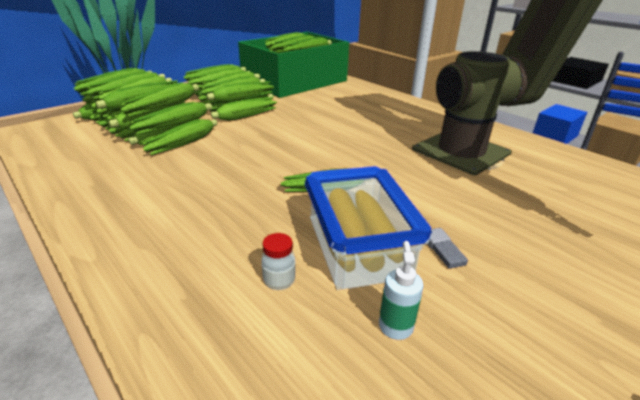

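The top view shows the box with its blue rim centred near (296,227), turned about 30°. Around it are the bottle (215,180), jar (308,148), cob (385,272) and brush (258,285). The scene view shows that the rim is clear of all of them.

```bash
cat > h.py <<'E'
import cv2,numpy as np
def rays(px,d,z):
    K,E=d["intrinsics"],d["extrinsics"]; R,t=E[:3,:3],E[:3,3]
    px=np.asarray(px,float).reshape(-1,2)
    c=np.c_[(px[:,0]-K[0,2])/K[0,0],-(px[:,1]-K[1,2])/K[1,1],-np.ones(len(px))]
    w=c@R; o=-R.T@t
    return o+w*((z-o[2])/w[:,2])[:,None]
def world(d,m):
    K,E=d["intrinsics"],d["extrinsics"]; R,t=E[:3,:3],E[:3,3]
    v,u=np.nonzero(m&(d["z_map"]>0)); z=d["z_map"][v,u]
    c=np.c_[(u-K[0,2])/K[0,0]*z,-(v-K[1,2])/K[1,1]*z,-z]
    return (c-t)@R
def blue(im):
    h=cv2.cvtColor(im,cv2.COLOR_RGB2HSV); m=cv2.inRange(h,(108,120,40),(130,255,255))
    n,l,s,c=cv2.connectedComponentsWithStats(m); return l,s,c
E
python3 - <<'E'
from h import *
for n,c0 in (("top",(296,227)),("scene",(365,205))):
    d=dict(np.load(n+"0.npz")); l,s,c=blue(d["image"])
    k=min((i for i in range(1,len(s)) if s[i,4]>300),key=lambda i:np.hypot(*(c[i]-c0)))
    m=(l==k).astype(np.uint8); print(n,s[k],c[k])
    ct=max(cv2.findContours(m,0,cv2.CHAIN_APPROX_NONE)[0],key=cv2.contourArea)
    w=rays(ct,d,101)[:,:2].astype(np.float32)
    print("outer",cv2.minAreaRect(w))
    P=world(d,m>0); print("depth z pct",np.percentile(P[:,2],[5,25,50,75,95]),"rect",cv2.minAreaRect(P[P[:,2]>85][:,:2].astype(np.float32)))
d=dict(np.load("top0.npz"))
for nm,p,z in (("bottle",(213,176),130),("jar",(308,146),85),("cob",(385,272),30),("cobtop",(405,233),30),("brush",(258,285),5)): print(nm,rays(p,d,z))
E
```

```text
top [ 229  167  133  120 4155] [295.52009627 226.22141998]
outer ((531.6304931640625, 99.13557434082031), (239.9990997314453, 169.80809020996094), 61.395748138427734)
depth z pct [ 96.96351867  99.37821858 101.16389861 102.95431723 105.29395706] rect ((531.333984375, 98.76628112792969), (239.2841339111328, 169.36769104003906), 61.3065299987793)
scene [ 306  167  125   87 4129] [364.93751514 212.05982078]
outer ((535.5711669921875, 101.84664916992188), (260.150390625, 176.67918395996094), 61.142982482910156)
depth z pct [ 93.41871283  98.75312759 101.22261358 103.09093692 104.91237535] rect ((534.2905883789062, 99.42594909667969), (245.7606658935547, 172.22445678710938), 61.599918365478516)
bottle [[626.74824284 265.13666745 130.        ]]
jar [[704.50644042  74.81252765  85.        ]]
cob [[437.83850434 -97.00556227  30.        ]]
cobtop [[ 523.8355365  -142.94275759   30.        ]]
brush [[407.32908595 182.26409991   5.        ]]
```

Call:
{"fn": "move_arm", "kwargs": {"rows": [{"x": 420,"y": -354,"z": -20,"az": -12,"fingers": 255},{"x": 420,"y": -354,"z": -20,"az": -12,"fingers": 255},{"x": 420,"y": -354,"z": -20,"az": -12,"fingers": 255},{"x": 420,"y": -354,"z": -20,"az": -12,"fingers": 255},{"x": 420,"y": -354,"z": -20,"az": -12,"fingers": 255},{"x": 420,"y": -354,"z": -20,"az": -12,"fingers": 255},{"x": 420,"y": -354,"z": -20,"az": -12,"fingers": 255},{"x": 420,"y": -354,"z": -20,"az": -12,"fingers": 255}], "squeeze": 20}}

```text
invalid input
```

Call:
{"fn": "move_arm", "kwargs": {"rows": [{"x": 420,"y": -354,"z": -20,"ax": 0,"ay": 0,"az": -12,"fingers": 255},{"x": 420,"y": -354,"z": -20,"ax": 0,"ay": 0,"az": -12,"fingers": 255},{"x": 420,"y": -354,"z": -20,"ax": 0,"ay": 0,"az": -12,"fingers": 255},{"x": 420,"y": -354,"z": -20,"ax": 0,"ay": 0,"az": -12,"fingers": 255},{"x": 420,"y": -354,"z": -20,"ax": 0,"ay": 0,"az": -12,"fingers": 255},{"x": 420,"y": -354,"z": -20,"ax": 0,"ay": 0,"az": -12,"fingers": 255},{"x": 420,"y": -354,"z": -20,"ax": 0,"ay": 0,"az": -12,"fingers": 255},{"x": 420,"y": -354,"z": -20,"ax": 0,"ay": 0,"az": -12,"fingers": 255}], "squeeze": 20}}

```text
clock: 0.9
tcp_pos: [471.5, 291.5, 216.4]
tcp_rot: [0.248, 0.969, -0.0, -0.0]
wrist_force: [0.2, 0.7, 0.1]
width: 0.2
gripper_force: 0.0
```

Call:
{"fn": "move_arm", "kwargs": {"rows": [{"x": 50,"y": -42,"z": -4,"ax": 0,"ay": 0,"az": 0,"fingers": 255},{"x": 90,"y": -75,"z": -6,"ax": 0,"ay": 0,"az": 0,"fingers": 255},{"x": 108,"y": -90,"z": -30,"ax": 0,"ay": 0,"az": 0,"fingers": 255},{"x": 108,"y": -90,"z": -60,"ax": 0,"ay": 0,"az": 0,"fingers": 255},{"x": 108,"y": -90,"z": -86,"ax": 0,"ay": 0,"az": 0,"fingers": 255},{"x": 108,"y": -90,"z": -86,"ax": 0,"ay": 0,"az": 0,"fingers": 255},{"x": 108,"y": -90,"z": -86,"ax": 0,"ay": 0,"az": 0,"fingers": 255},{"x": 108,"y": -90,"z": -86,"ax": 0,"ay": 0,"az": 0,"fingers": 255}]}}

```text
clock: 1.7
tcp_pos: [579.4, 203.9, 132.2]
tcp_rot: [0.247, 0.969, 0.001, 0.001]
wrist_force: [-0.5, -0.7, 0.1]
width: 0.5
gripper_force: 0.0
```

```bash
python3 - <<'E'
from station import telemetry,get_image
import cv2,numpy as np
s=telemetry.state(); print(s["tcp_pos"],s["wrist_force"],s["clock"])
d=get_image("wrist"); np.savez("w1.npz",**s,**d); print(d["mount"])
cv2.imwrite("pics/w1.png",d["image"][...,::-1])
E
```

```text
[579.4401572  203.85095957 132.2383483 ] [-0.53807107 -0.65579646  0.11105345] 1.7
[[-1.25473661e-03  9.59761549e-01  2.80813452e-01  7.07785149e+01]
 [ 9.99999004e-01  1.38575682e-03 -2.68009772e-04 -8.71475918e-01]
 [-6.46364630e-04  2.80812836e-01 -9.59762332e-01 -1.41730036e+02]
 [ 0.00000000e+00  0.00000000e+00  0.00000000e+00  1.00000000e+00]]
```

View pics/w1.png

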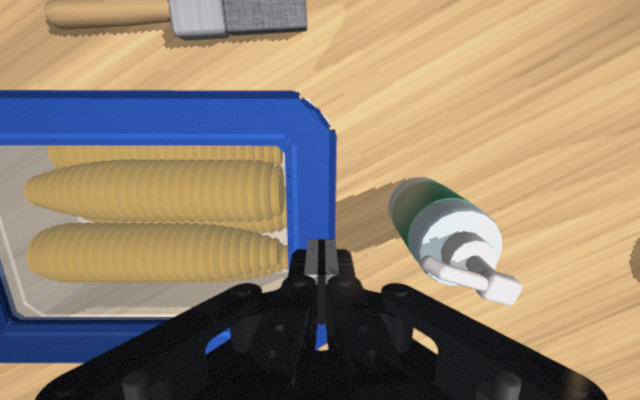

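The wrist view is aligned with the box. The left side's outer edge is at column 335 and its inner edge near column 289; the front outer edge is at row 91. The fingertips, near (320,245), hang over the left rim.

```bash
cat >> h.py <<'E'
from scipy.spatial.transform import Rotation as Ro
def wext(s,d):
    T=np.eye(4); T[:3,:3]=Ro.from_quat(s["tcp_rot"]).as_matrix(); T[:3,3]=s["tcp_pos"]
    return np.linalg.inv(T@d["mount"])
E
python3 - <<'E'
from h import *
d=dict(np.load("w1.npz")); d["extrinsics"]=wext(d,d)
a=np.radians(61.4); yb=np.array([np.cos(a),np.sin(a)]); xb=np.array([yb[1],-yb[0]]); c=np.array([531.8,99.])
for n,p,z in (("left outer",(336,150),102),("left outer",(336,225),102),("front outer",(50,92),102),("front outer",(280,92),102),("bottle",(455,235),125)):
    w=rays(p,d,z)[0,:2]; print(n,w.round(1),"box xy",[round(float((w-c)@v),1) for v in (xb,yb)])
t=d["tcp_pos"][:2]-c; print("tcp",t@xb,t@yb)
l,s,cc=blue(d["image"]); P=world(d,(l>0)); P=P[P[:,2]>85]; q=(P[:,:2]-c)@np.c_[xb,yb]
for nm,sel in (("left",(abs(q[:,0])<60)&(q[:,1]>97)),("front",(q[:,0]<-62)&(abs(q[:,1])<90))):
    r=q[sel][:,1]-95 if nm=="left" else -q[sel][:,0]-60
    z=P[sel][:,2]; print(nm,[(k,round(float(np.median(z[abs(r-k)<1.5])),1)) for k in (5,12,17,23)])
E
```

```text
left outer [540.4 233.6] box xy [-56.8, 122.3]
left outer [579.2 213. ] box xy [-13.0, 122.8]
front outer [442.5 117.4] box xy [-87.2, -26.6]
front outer [499.9 222.1] box xy [-87.0, 92.8]
bottle [605.1 267.3] box xy [-16.2, 182.8]
tcp -8.364053673398988 114.8623128289329
left [(5, 99.4), (12, 101.0), (17, 102.6), (23, 103.7)]
front [(5, 99.3), (12, 100.8), (17, 102.2), (23, 103.8)]
```

Call:
{"fn": "move_arm", "kwargs": {"rows": [{"x": 5,"y": -5,"z": 0,"ax": 0,"ay": 0,"az": 0,"fingers": 255},{"x": 5,"y": -5,"z": -10,"ax": 0,"ay": 0,"az": 0,"fingers": 255},{"x": 5,"y": -5,"z": -20,"ax": 0,"ay": 0,"az": 0,"fingers": 255},{"x": 5,"y": -5,"z": -26,"ax": 0,"ay": 0,"az": 0,"fingers": 255},{"x": 5,"y": -5,"z": -28,"ax": 0,"ay": 0,"az": 0,"fingers": 255},{"x": 5,"y": -5,"z": -29,"ax": 0,"ay": 0,"az": 0,"fingers": 255},{"x": 5,"y": -5,"z": -30,"ax": 0,"ay": 0,"az": 0,"fingers": 255},{"x": 5,"y": -5,"z": -30,"ax": 0,"ay": 0,"az": 0,"fingers": 255}]}}

```text
clock: 2.55
tcp_pos: [583.4, 199.0, 101.6]
tcp_rot: [0.248, 0.969, 0.001, 0.0]
wrist_force: [-2.2, 1.5, 8.1]
width: 0.1
gripper_force: 4.3
```

Call:
{"fn": "move_arm", "kwargs": {"rows": [{"x": 0,"y": 0,"z": -0.5,"ax": 0,"ay": 0,"az": 0,"fingers": 255},{"x": 0,"y": 0,"z": -1,"ax": 0,"ay": 0,"az": 0,"fingers": 255},{"x": 0,"y": 0,"z": -1.5,"ax": 0,"ay": 0,"az": 0,"fingers": 255},{"x": 0,"y": 0,"z": -2,"ax": 0,"ay": 0,"az": 0,"fingers": 255},{"x": 0,"y": 0,"z": -2.5,"ax": 0,"ay": 0,"az": 0,"fingers": 255},{"x": 0,"y": 0,"z": -3,"ax": 0,"ay": 0,"az": 0,"fingers": 255},{"x": 0,"y": 0,"z": -3,"ax": 0,"ay": 0,"az": 0,"fingers": 255},{"x": 0,"y": 0,"z": -3,"ax": 0,"ay": 0,"az": 0,"fingers": 255}]}}

```text
clock: 3.35
tcp_pos: [583.5, 198.5, 97.8]
tcp_rot: [0.248, 0.969, 0.0, -0.0]
wrist_force: [-1.2, 1.8, 5.2]
width: 0.2
gripper_force: 2.5
```

Call:
{"fn": "move_arm", "kwargs": {"rows": [{"x": 0,"y": 0,"z": -0.5,"ax": 0,"ay": 0,"az": 0,"fingers": 255},{"x": 0,"y": 0,"z": -1,"ax": 0,"ay": 0,"az": 0,"fingers": 255},{"x": 0,"y": 0,"z": -1.5,"ax": 0,"ay": 0,"az": 0,"fingers": 255},{"x": 0,"y": 0,"z": -1.5,"ax": 0,"ay": 0,"az": 0,"fingers": 255},{"x": 0,"y": 0,"z": -1.5,"ax": 0,"ay": 0,"az": 0,"fingers": 255},{"x": 0,"y": 0,"z": -1.5,"ax": 0,"ay": 0,"az": 0,"fingers": 255},{"x": 0,"y": 0,"z": -1.5,"ax": 0,"ay": 0,"az": 0,"fingers": 255},{"x": 0,"y": 0,"z": -1.5,"ax": 0,"ay": 0,"az": 0,"fingers": 255}]}}

```text
clock: 4.15
tcp_pos: [583.6, 198.5, 97.7]
tcp_rot: [0.248, 0.969, 0.0, 0.0]
wrist_force: [-3.8, 1.8, 12.0]
width: 0.0
gripper_force: 6.1
```

Call:
{"fn": "move_arm", "kwargs": {"rows": [{"x": 0,"y": 0,"z": 10,"ax": 0,"ay": 0,"az": 0,"fingers": 255},{"x": 0,"y": 0,"z": 30,"ax": 0,"ay": 0,"az": 0,"fingers": 255},{"x": 5,"y": -45,"z": 30,"ax": 0,"ay": 0,"az": 0,"fingers": 255},{"x": 10,"y": -90,"z": 30,"ax": 0,"ay": 0,"az": 0,"fingers": 255},{"x": 15,"y": -135,"z": 30,"ax": 0,"ay": 0,"az": 0,"fingers": 255},{"x": 15,"y": -135,"z": 20,"ax": 0,"ay": 0,"az": 0,"fingers": 255},{"x": 15,"y": -135,"z": 10,"ax": 0,"ay": 0,"az": 0,"fingers": 255},{"x": 15,"y": -135,"z": 10,"ax": 0,"ay": 0,"az": 0,"fingers": 255}]}}

```text
clock: 4.95
tcp_pos: [598.2, 63.1, 105.0]
tcp_rot: [0.247, 0.969, -0.001, -0.001]
wrist_force: [-0.4, 1.1, 0.2]
width: 0.1
gripper_force: 0.0
```

```bash
python3 - <<'E'
from station import telemetry,get_image
from h import *
s=telemetry.state(); print(s["tcp_pos"],s["wrist_force"])
d=get_image("wrist"); d["extrinsics"]=wext(s,d)
cv2.imwrite("pics/w2.png",d["image"][...,::-1])
d=get_image("top"); l,ss,c=blue(d["image"]); k=min((i for i in range(1,len(ss)) if ss[i,4]>300),key=lambda i:np.hypot(*(c[i]-(296,227))))
ct=max(cv2.findContours((l==k).astype(np.uint8),0,cv2.CHAIN_APPROX_NONE)[0],key=cv2.contourArea)
print(cv2.minAreaRect(rays(ct,d,101)[:,:2].astype(np.float32)))
E
```

```text
[598.24715383  63.08314826 104.9706723 ] [-0.41558082  1.08420455  0.19644698]
((532.0572509765625, 10.390228271484375), (127.79071807861328, 71.11708068847656), 19.42825698852539)
```

View pics/w2.png

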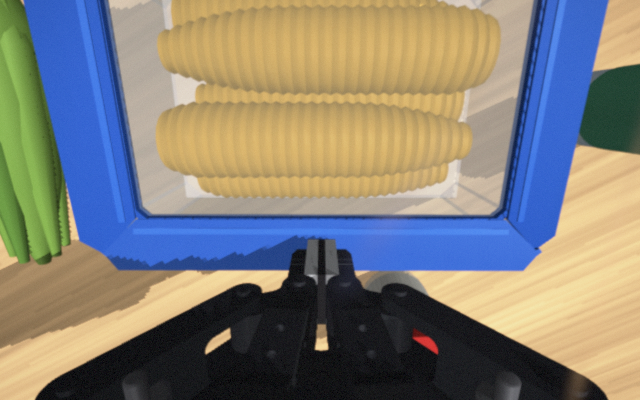

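The fingertips, at about (320,255), are over the middle of the back rim. The box still looks square to the tool, so I'm pressing the back side.

Call:
{"fn": "move_arm", "kwargs": {"rows": [{"x": 0,"y": 0,"z": -3,"ax": 0,"ay": 0,"az": 0,"fingers": 255},{"x": 0,"y": 0,"z": -4,"ax": 0,"ay": 0,"az": 0,"fingers": 255},{"x": 0,"y": 0,"z": -5,"ax": 0,"ay": 0,"az": 0,"fingers": 255},{"x": 0,"y": 0,"z": -6,"ax": 0,"ay": 0,"az": 0,"fingers": 255},{"x": 0,"y": 0,"z": -7,"ax": 0,"ay": 0,"az": 0,"fingers": 255},{"x": 0,"y": 0,"z": -8,"ax": 0,"ay": 0,"az": 0,"fingers": 255},{"x": 0,"y": 0,"z": -9,"ax": 0,"ay": 0,"az": 0,"fingers": 255},{"x": 0,"y": 0,"z": -9,"ax": 0,"ay": 0,"az": 0,"fingers": 255}]}}

```text
clock: 5.85
tcp_pos: [599.3, 64.2, 98.0]
tcp_rot: [0.247, 0.969, 0.0, 0.001]
wrist_force: [0.9, -0.6, 4.7]
width: -0.2
gripper_force: 2.4
```

Call:
{"fn": "move_arm", "kwargs": {"rows": [{"x": 0,"y": 0,"z": -0.5,"ax": 0,"ay": 0,"az": 0,"fingers": 255},{"x": 0,"y": 0,"z": -1,"ax": 0,"ay": 0,"az": 0,"fingers": 255},{"x": 0,"y": 0,"z": -1.5,"ax": 0,"ay": 0,"az": 0,"fingers": 255},{"x": 0,"y": 0,"z": -2,"ax": 0,"ay": 0,"az": 0,"fingers": 255},{"x": 0,"y": 0,"z": -2,"ax": 0,"ay": 0,"az": 0,"fingers": 255},{"x": 0,"y": 0,"z": -2,"ax": 0,"ay": 0,"az": 0,"fingers": 255},{"x": 0,"y": 0,"z": -2,"ax": 0,"ay": 0,"az": 0,"fingers": 255},{"x": 0,"y": 0,"z": -2,"ax": 0,"ay": 0,"az": 0,"fingers": 255}]}}

```text
clock: 6.65
tcp_pos: [599.3, 64.1, 97.6]
tcp_rot: [0.247, 0.969, 0.001, 0.001]
wrist_force: [-2.0, -1.0, 15.4]
width: -0.1
gripper_force: 7.7
```

Call:
{"fn": "move_arm", "kwargs": {"rows": [{"x": 0,"y": 0,"z": 10,"ax": 0,"ay": 0,"az": 0,"fingers": 255},{"x": 0,"y": 0,"z": 30,"ax": 0,"ay": 0,"az": 0,"fingers": 255},{"x": -40,"y": -20,"z": 30,"ax": 0,"ay": 0,"az": 0,"fingers": 255},{"x": -80,"y": -40,"z": 30,"ax": 0,"ay": 0,"az": 0,"fingers": 255},{"x": -121.5,"y": -62,"z": 30,"ax": 0,"ay": 0,"az": 0,"fingers": 255},{"x": -121.5,"y": -62,"z": 20,"ax": 0,"ay": 0,"az": 0,"fingers": 255},{"x": -121.5,"y": -62,"z": 12,"ax": 0,"ay": 0,"az": 0,"fingers": 255},{"x": -121.5,"y": -62,"z": 12,"ax": 0,"ay": 0,"az": 0,"fingers": 255}]}}

```text
clock: 7.45
tcp_pos: [477.4, 1.7, 106.3]
tcp_rot: [0.247, 0.969, 0.0, -0.001]
wrist_force: [0.2, -0.5, -0.3]
width: -0.2
gripper_force: 0.0
```

```bash
python3 - <<'E'
from station import telemetry,get_image
from h import *
s=telemetry.state(); print(s["tcp_pos"],s["wrist_force"])
d=get_image("wrist"); cv2.imwrite("pics/w3.png",d["image"][...,::-1])
E
```

```text
[477.37607563   1.65970931 106.31477279] [ 0.17223435 -0.49456237 -0.34798247]
```

View pics/w3.png

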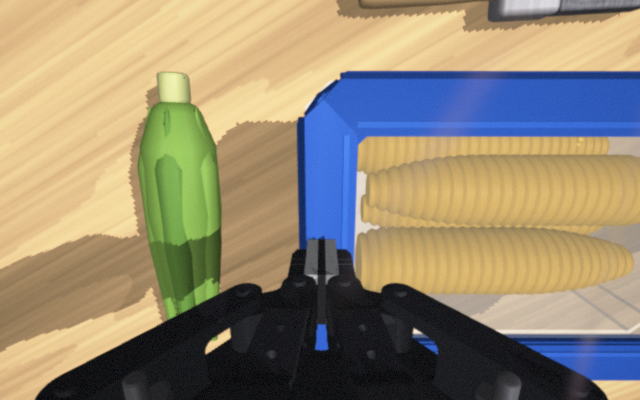

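The right rim spans columns 299–352 and the fingertips are at column 322, so they are on target. I'll nudge 1.5 mm outward and press.

Call:
{"fn": "move_arm", "kwargs": {"rows": [{"x": -1,"y": -1,"z": -3,"ax": 0,"ay": 0,"az": 0,"fingers": 255},{"x": -1,"y": -1,"z": -5,"ax": 0,"ay": 0,"az": 0,"fingers": 255},{"x": -1,"y": -1,"z": -6,"ax": 0,"ay": 0,"az": 0,"fingers": 255},{"x": -1,"y": -1,"z": -7,"ax": 0,"ay": 0,"az": 0,"fingers": 255},{"x": -1,"y": -1,"z": -8,"ax": 0,"ay": 0,"az": 0,"fingers": 255},{"x": -1,"y": -1,"z": -9,"ax": 0,"ay": 0,"az": 0,"fingers": 255},{"x": -1,"y": -1,"z": -10,"ax": 0,"ay": 0,"az": 0,"fingers": 255},{"x": -1,"y": -1,"z": -10,"ax": 0,"ay": 0,"az": 0,"fingers": 255}]}}

```text
clock: 8.3
tcp_pos: [477.4, 0.1, 97.8]
tcp_rot: [0.247, 0.969, -0.0, 0.001]
wrist_force: [-0.3, -1.4, 5.9]
width: -0.3
gripper_force: 2.8
```

Call:
{"fn": "move_arm", "kwargs": {"rows": [{"x": 0,"y": 0,"z": -0.5,"ax": 0,"ay": 0,"az": 0,"fingers": 255},{"x": 0,"y": 0,"z": -1,"ax": 0,"ay": 0,"az": 0,"fingers": 255},{"x": 0,"y": 0,"z": -1.5,"ax": 0,"ay": 0,"az": 0,"fingers": 255},{"x": 0,"y": 0,"z": -1.5,"ax": 0,"ay": 0,"az": 0,"fingers": 255},{"x": 0,"y": 0,"z": -1.5,"ax": 0,"ay": 0,"az": 0,"fingers": 255},{"x": 0,"y": 0,"z": -1.5,"ax": 0,"ay": 0,"az": 0,"fingers": 255},{"x": 0,"y": 0,"z": -1.5,"ax": 0,"ay": 0,"az": 0,"fingers": 255},{"x": 0,"y": 0,"z": -1.5,"ax": 0,"ay": 0,"az": 0,"fingers": 255}]}}

```text
clock: 9.1
tcp_pos: [477.5, 0.1, 97.4]
tcp_rot: [0.247, 0.969, 0.0, 0.001]
wrist_force: [-3.5, -0.8, 15.2]
width: 0.0
gripper_force: 8.1
```

Call:
{"fn": "move_arm", "kwargs": {"rows": [{"x": 0,"y": 0,"z": 10,"ax": 0,"ay": 0,"az": 0,"fingers": 255},{"x": 0,"y": 0,"z": 30,"ax": 0,"ay": 0,"az": 0,"fingers": 255},{"x": -5,"y": 45,"z": 30,"ax": 0,"ay": 0,"az": 0,"fingers": 255},{"x": -10,"y": 90,"z": 30,"ax": 0,"ay": 0,"az": 0,"fingers": 255},{"x": -13.5,"y": 136,"z": 30,"ax": 0,"ay": 0,"az": 0,"fingers": 255},{"x": -13.5,"y": 136,"z": 20,"ax": 0,"ay": 0,"az": 0,"fingers": 255},{"x": -13.5,"y": 136,"z": 12,"ax": 0,"ay": 0,"az": 0,"fingers": 255},{"x": -13.5,"y": 136,"z": 12,"ax": 0,"ay": 0,"az": 0,"fingers": 255}]}}

```text
clock: 9.9
tcp_pos: [461.3, 135.6, 106.3]
tcp_rot: [0.247, 0.969, -0.001, -0.002]
wrist_force: [-0.7, -0.0, 0.1]
width: 0.1
gripper_force: 0.0
```

```bash
python3 - <<'E'
from station import telemetry,get_image
from h import *
s=telemetry.state(); print(s["tcp_pos"],s["wrist_force"])
d=get_image("wrist"); cv2.imwrite("pics/w4.png",d["image"][...,::-1])
E
```

```text
[461.33367076 135.55507865 106.28739285] [-0.67079931 -0.04373525  0.10289294]
```

View pics/w4.png

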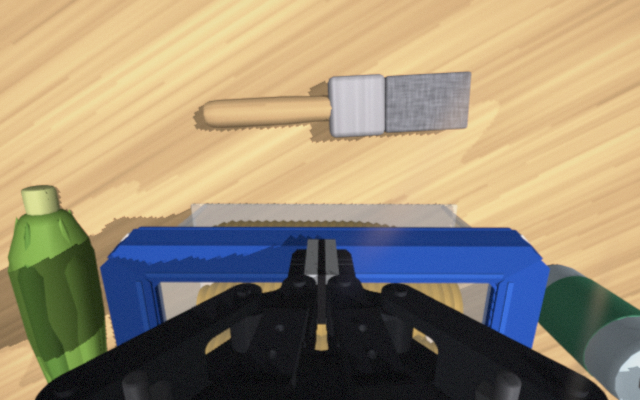

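The fingertips, near (320,255), are centred along the front rim (rows 228–278). I'm correcting 2 mm inward and pressing.

Call:
{"fn": "move_arm", "kwargs": {"rows": [{"x": 2,"y": 0,"z": -3,"ax": 0,"ay": 0,"az": 0,"fingers": 255},{"x": 2,"y": 0,"z": -5,"ax": 0,"ay": 0,"az": 0,"fingers": 255},{"x": 2,"y": 0,"z": -6,"ax": 0,"ay": 0,"az": 0,"fingers": 255},{"x": 2,"y": 0,"z": -7,"ax": 0,"ay": 0,"az": 0,"fingers": 255},{"x": 2,"y": 0,"z": -8,"ax": 0,"ay": 0,"az": 0,"fingers": 255},{"x": 2,"y": 0,"z": -9,"ax": 0,"ay": 0,"az": 0,"fingers": 255},{"x": 2,"y": 0,"z": -10,"ax": 0,"ay": 0,"az": 0,"fingers": 255},{"x": 2,"y": 0,"z": -10,"ax": 0,"ay": 0,"az": 0,"fingers": 255}]}}

```text
clock: 10.75
tcp_pos: [464.7, 135.4, 97.9]
tcp_rot: [0.248, 0.969, -0.0, 0.0]
wrist_force: [-1.7, -1.0, 4.3]
width: -0.0
gripper_force: 1.8
```

Call:
{"fn": "move_arm", "kwargs": {"rows": [{"x": 0,"y": 0,"z": -0.5,"ax": 0,"ay": 0,"az": 0,"fingers": 255},{"x": 0,"y": 0,"z": -1,"ax": 0,"ay": 0,"az": 0,"fingers": 255},{"x": 0,"y": 0,"z": -1.5,"ax": 0,"ay": 0,"az": 0,"fingers": 255},{"x": 0,"y": 0,"z": -1.5,"ax": 0,"ay": 0,"az": 0,"fingers": 255},{"x": 0,"y": 0,"z": -1.5,"ax": 0,"ay": 0,"az": 0,"fingers": 255},{"x": 0,"y": 0,"z": -1.5,"ax": 0,"ay": 0,"az": 0,"fingers": 255},{"x": 0,"y": 0,"z": -1.5,"ax": 0,"ay": 0,"az": 0,"fingers": 255},{"x": 0,"y": 0,"z": -1.5,"ax": 0,"ay": 0,"az": 0,"fingers": 255}]}}

```text
clock: 11.55
tcp_pos: [464.7, 135.5, 97.6]
tcp_rot: [0.248, 0.969, -0.0, 0.0]
wrist_force: [-4.0, -1.7, 14.9]
width: -0.3
gripper_force: 7.6
```

All four sides are at the stop. I'll lift away so the top camera has a clear view, and check.

Call:
{"fn": "move_arm", "kwargs": {"rows": [{"x": 0,"y": 0,"z": 15,"ax": 0,"ay": 0,"az": 0,"fingers": 255},{"x": 0,"y": 0,"z": 60,"ax": 0,"ay": 0,"az": 0,"fingers": 255},{"x": 0,"y": 0,"z": 110,"ax": 0,"ay": 0,"az": 0,"fingers": 255},{"x": -20,"y": 45,"z": 130,"ax": 0,"ay": 0,"az": 0,"fingers": 255},{"x": -40,"y": 90,"z": 130,"ax": 0,"ay": 0,"az": 0,"fingers": 255},{"x": -60,"y": 135,"z": 130,"ax": 0,"ay": 0,"az": 0,"fingers": 255},{"x": -80,"y": 180,"z": 130,"ax": 0,"ay": 0,"az": 0,"fingers": 255},{"x": -100,"y": 225,"z": 130,"ax": 0,"ay": 0,"az": 0,"fingers": 255}]}}

```text
clock: 12.35
tcp_pos: [364.3, 362.8, 226.4]
tcp_rot: [0.248, 0.969, 0.0, 0.001]
wrist_force: [0.5, 0.5, 0.3]
width: -0.1
gripper_force: 0.0
```

Call:
{"fn": "move_arm", "kwargs": {"rows": [{"x": -20,"y": 45,"z": 0,"ax": 0,"ay": 0,"az": 0,"fingers": 255},{"x": -40,"y": 90,"z": 0,"ax": 0,"ay": 0,"az": 0,"fingers": 255},{"x": -60,"y": 135,"z": 0,"ax": 0,"ay": 0,"az": 0,"fingers": 255},{"x": -80,"y": 180,"z": 0,"ax": 0,"ay": 0,"az": 0,"fingers": 255},{"x": -80,"y": 180,"z": 0,"ax": 0,"ay": 0,"az": 0,"fingers": 255},{"x": -80,"y": 180,"z": 0,"ax": 0,"ay": 0,"az": 0,"fingers": 255},{"x": -80,"y": 180,"z": 0,"ax": 0,"ay": 0,"az": 0,"fingers": 255},{"x": -80,"y": 180,"z": 0,"ax": 0,"ay": 0,"az": 0,"fingers": 255}]}}

```text
clock: 13.15
tcp_pos: [285.4, 539.9, 226.2]
tcp_rot: [0.248, 0.969, -0.0, 0.0]
wrist_force: [-0.4, 0.9, -0.4]
width: 0.1
gripper_force: 0.0
```

```bash
python3 - <<'E'
from station import telemetry,get_image
from h import *
print(telemetry.state()["tcp_pos"])
a=np.radians(61.4); yb=np.array([np.cos(a),np.sin(a)]); xb=np.array([yb[1],-yb[0]]); c=np.array([531.8,99.])
n1=get_image("top"); cv2.imwrite("pics/top1.png",n1["image"][...,::-1])
for d in (dict(np.load("top0.npz")),n1):
    l,s,cc=blue(d["image"]); k=min((i for i in range(1,len(s)) if s[i,4]>300),key=lambda i:np.hypot(*(cc[i]-(296,227))))
    m=l==k; ct=max(cv2.findContours(m.astype(np.uint8),0,cv2.CHAIN_APPROX_NONE)[0],key=cv2.contourArea)
    print(cv2.minAreaRect(rays(ct,d,99)[:,:2].astype(np.float32)))
    P=world(d,m); q=(P[:,:2]-c)@np.c_[xb,yb]; x,y=q.T
    for nm,r,o in (("front",-x-60,abs(y)<85),("back",x-60,abs(y)<85),("left",y-95,abs(x)<50),("right",-y-95,abs(x)<50)):
        print(nm,[round(float(np.median(P[o&(abs(r-k)<3)][:,2])),1) for k in (5,13,21)])
E
```

```text
[285.38385101 539.85821329 226.16976053]
((531.8258666992188, 99.19046020507812), (240.5199737548828, 170.17665100097656), 61.395748138427734)
front [99.2, 101.3, 103.4]
back [99.4, 101.6, 103.7]
left [99.4, 101.2, 103.6]
right [99.5, 101.5, 103.7]
((531.4183349609375, 98.56184387207031), (239.54901123046875, 169.9106903076172), 61.347755432128906)
front [97.8, 97.0, 97.0]
back [98.0, 97.2, 97.3]
left [97.5, 97.2, 97.0]
right [97.6, 97.5, 97.4]
```

View pics/top1.png

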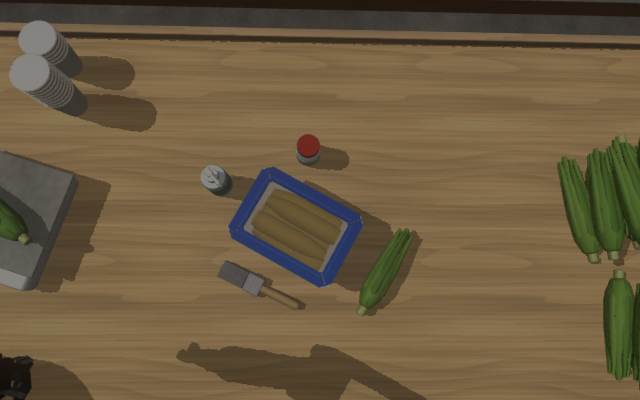

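The depth readings show all four sides flat, the box is still centred at (296,227), and the bottle, jar, cob and brush have not moved.

```bash
python3 -c "
from station import order
print(order.close_job())"
```

```text
the job is handed in; nothing more can be done
None
```

All four sides of the lid are clicked shut and lie flat in the depth image; the box shifted by less than about 1 mm, nothing around it visibly moved, and the job was handed in at about 13 s.

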